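# Lock a shoe last into the toe jig

### The job

Load the blue child's last into the jig on the bench: pass the steel tongue at its toe under the green overhanging block, push it gently against the sprung stop hidden inside, and let the heel down behind the red keeper bar, so that the last lies flat on the bed, locked between keeper and stop, and let go of it. Do not ram it into the jig, and leave the other things on the bench where they are.

Things in the scene. Friction and masses are not known exactly. Their poses are not given: they have to be found in the camera images.
- last_mid (a point): Blue plastic child's shoe last screwed on a steel sole plate; loose, 0.4 to 0.8 kg, standing on the plate. Point: half-way along the plate, on its centre line, 45 mm above its underside; x to the toe, z up. Plate 160 x 54 x 10 mm (x -80 to +80, z -45 to -35). The blue form, 48 wide, covers x -76 to +38; the bare plate x +38 to +80 is the tongue.
- last_grip (a point): Centre of the ankle block of the blue last, the place to grasp it from above: flat upright sides 36 mm apart across y, 58 mm long along x, top 15 mm above this point, sides clear to 15 mm below it. 75 mm above the plate's underside and 30 mm behind (-x of) last_mid. Same axes as last_mid.
- last: The same last; origin at the centre of the underside of its plate, same axes as last_mid.
- jig: Fixed jig on the bench. Origin: centre of its underside; x is the way the last is pushed, toe first; z up. Bed 270 x 110 mm, top at z 10 mm. At its +x end the green overhanging block, at the other the red keeper bar. Locked, the last lies flat with its heel edge pressed against the keeper by the stop: its plate centre is then at jig x +9 mm, give or take 9.
- jig_mouth (a point): Middle of the pocket's mouth, at bed level, jig axes; jig x +68 mm. Green block: underside 18 mm, top 32 mm above the bed. Pocket 62 mm wide between cheeks, 49 mm deep. Under the block the bed is flat. The tongue cannot pass level over the keeper, as the block is too low: it must go in with toe lower than heel by a tilt of 0.09 to 0.2 rad.
- jig_stop (a point): Middle place, at bed level (jig x +85 mm), of the free face of the brass sprung stop in the pocket: 46 mm wide, to 16 mm above the bed. It pushes to -x with 4 N at first touch, 12 N where it goes solid, 10 mm further (over 25 N harms it). Stop and keeper sit on one carriage clamped up to 9 mm either way along x, new each time: not reported, feel or see it.
- jig_keeper (a point): Middle place (jig x -71 mm), at bed level, of the red keeper's inner face: bar 44 mm wide, 10 mm thick, 12 mm higher than the bed. It shifts with the stop (up to 9 mm either way, this point does not show it). Keeper to free stop face is 156 mm, so the 160 mm plate drops in only with the stop pushed back more than 4 mm and less than its 10 mm.
- spare_last: Bystander: plain wooden last without plate, about 115 mm long, 80 mm high; origin on its underside, 38 mm behind the toe end.
- hammer: Bystander: hammer, 260 mm long.
- glue: Bystander: glue can, 72 mm across, 95 mm high; origin under its centre.
- polish: Bystander: amber polish jar, 60 mm across, 75 mm high; origin under its centre.
- welt_brush: Bystander: brush, 200 mm long.
- heel_stack: Bystander: stack of heel blocks, 68 by 62 by 36 mm; origin under its centre.
- tip_tin: Bystander: blue tin of heel tips, 120 by 85 by 38 mm; origin under its centre.
Mind the look-alikes: they are no part of the job. Leave any yellow look-alike of the last alone.

How it is judged:
By the outcome, as a careful person would: the job done as asked, in the order asked, and still so for the second after the job is handed in, with the robot touching nothing.
It also fails if it takes over 61 s, if anything falls off the work surface, if the arm or the gripper's body presses on something with over 40 N, if the wrist force passes 120 N, or if a joint passes its speed limit or range.

### The arm

A 6-joint arm with a two-finger parallel gripper is mounted at the origin on the work surface. World frame = base frame: x ahead of the robot, y to its left, z up, the work surface at z = 0. Lengths are in m, angles in degrees, forces in N, time in s.
With the tool pointing down it reaches from about 0.35 to 0.725 m from the base axis. Payload 6 kg.
Tool frame: the origin (TCP) lies between the finger pads; the fingertips stand 14 mm ahead of it and the grasp point (between the pads) lies 5 mm behind it; y points along the fingers, x is the direction in which the jaws open and shut, and the axes are right-handed (so a half turn about y gives the same grasp; the last joint's range is limited). The gripper opens to 85 mm and grips with 20 to 120 N. Pads are 22 mm wide; open, the fingers measure 114 mm over their backs; the gripper's body (76 mm by 85 mm) begins 54 mm behind the grasp point. The pads swing forward as they close: fully open they stand 13 mm farther back than shut.
Start: joints at [92.458, 2.303, 4.859, 0, -92.561, -19.12], TCP at [0.172, 0.575, 0.245] pointing down, gripper open.
Joint ranges: [-146.85, 146.85], [-73.84, 115.35], [-62.03, 85.46], [-188.31, 113.3], [-161.28, -10.13], [-171.36, 171.36]. Speed limits (degrees/s): [147.25, 147.25, 172.46, 180, 180, 180].

### API

Orientations are given as [roll, pitch, yaw] about the fixed x, y, z axes, in that order (R = Rz(yaw) Ry(pitch) Rx(roll)).
In Python, from station import manip, claw, ik, telemetry, capture, get_calibration, job, boxes_of, trace, pinpoint gives the robot as it stands. Calls block until the motion is done:
- manip.move_to(position, orientation): joint-space move of the TCP to a pose.
- manip.move_straight(position, rotation=None, vel=0.15, stop_force=None): straight line of the TCP; rotation=None keeps the orientation; vel is the mean speed in m/s. With stop_force (N) it stops when the force on the tool has changed by that much, and returns True; else False.
- manip.move_j(angles): joint-space move.
- claw.grip(opening, newtons=None): opening from 0.0 (shut) to 1.0 (fully open); newtons is the grip in N (None keeps the last); returns when the fingers have stopped.
- manip.wait(seconds).
- ik(position, orientation): joint angles nearest the present ones, or None.
- telemetry.state(): the state.
- capture(name): name is "side" or "top"; returns (picture, depth): 384x512x3 uint8, red, green, blue; 384x512 float32, m along the optical axis (not along the pixel's ray), 0 where there is no reading.
- get_calibration(name): a dict with "camera_matrix" (3x3 intrinsics, pixels), "position" and "rotation" of the camera in the world. Camera axes: x right, y down, z forward; pixel columns grow to the right and rows downward; lengths in m; the calibration is good to about 2 mm. A picture is of the moment at which its call begins. get_calibration takes no time and is no camera call.
A pose or a line that the arm cannot do raises manip.IKError and nothing moves.
- job.finish_job(): hands the job in, once; it reports no verdict.
Trained networks look in the newest picture that a camera, given by its name, has taken for a name from the list of things; names that differ only in an ending like _2 or _b are one class to them, and where a whole thing is asked for, a point or a joint stands for the part that bears it (a point fixed in the world has none). Each returns a list of dicts, best first, with "conf" (0 to 1); they miss things now and then, are a little off and sometimes report something else, mostly with a low value. They report only what shows in the picture. A call takes as long as a camera call. They do not tell look-alikes from the thing itself.
- boxes_of(target, camera): "centre" ([column, row] in pixels, amid what is visible of it).
- trace(target, camera): "region" (384x512 bool, what is visible of it) and "centre" ([column, row] in pixels, amid what is visible of it).
- pinpoint(target, camera): "centre" ([column, row] in pixels: a listed point, or the origin of a listed thing).
The state is a dict: "time": time; "joints": joint angles; "joint_velocities": joint speeds; "joint_efforts": joint torques, N m; "ee_pos": TCP position; "tool_rot": TCP orientation; "wrist_force": force on the tool from outside, world axes, zero at the start; "torque": the same for the moment, N m; "opening": opening from 0.0 (shut) to 1.0 (fully open).
Only numpy, scipy, OpenCV 4.12 (cv2) and the standard library are available. Lean on these libraries where they do the work, as an engineer would, in place of code of your own. Each camera call takes 0.05 s, during which the arm holds its last target.

## Working session

There is one attempt and no reset: what is moved stays moved. The work goes in short steps, each a Python script; the robot and the scene stay as the last script left them, time stands still between calls to the robot, and variables do not carry over. Pictures are saved under pics/ and viewed, and the job is handed in when it is done.

```bash
ls; mkdir -p pics; python3 - <<'E'
from station import *
import cv2,numpy as np
np.set_printoptions(precision=3,suppress=True)
for c in("side","top"):
    p,d=capture(c); cv2.imwrite(f"pics/{c}0.png",cv2.cvtColor(p,cv2.COLOR_RGB2BGR)); np.save(f"pics/{c}0d.npy",d)
    k=get_calibration(c);print(c,k)
    K=np.array(k["camera_matrix"]);R=np.array(k["rotation"]);t=np.array(k["position"])
    for n in["last_mid","last_grip","last","jig","jig_mouth","jig_stop","jig_keeper"]:
        for r in pinpoint(n,c)[:3]:
            u,v=r["centre"];z=d[int(round(v)),int(round(u))]
            print(n,np.array(r["centre"]),round(r["conf"],2),R@(np.linalg.inv(K)@[u,v,1]*z)+t)
print(telemetry.state())
E
```

```text
pics
side {'camera_matrix': array([[352.642,   0.   , 250.927],
       [  0.   , 352.642, 190.635],
       [  0.   ,   0.   ,   1.   ]]), 'position': array([ 0.276, -0.598,  0.806]), 'rotation': array([-138.579,    0.202,  -21.378])}
last_mid [277.8 256.5] 0.82 [-25.936 -26.81  -25.405]
last_mid [168.2 177.7] 0.82 [11.725 10.851 12.256]
last_mid [212.8 288.2] 0.8 [-4.597 -5.471 -4.067]
last_grip [279.1 258.4] 0.96 [-26.18  -27.055 -25.65 ]
last_grip [205.  294.8] 0.7 [-2.204 -3.078 -1.673]
last_grip [173.7 170.7] 0.58 [9.264 8.389 9.794]
last [166.7 186. ] 0.84 [12.582 11.708 13.113]
last [212.  297.1] 0.74 [-4.269 -5.143 -3.738]
last [277.6 254.4] 0.48 [-26.025 -26.899 -25.494]
jig [233.9 174.7] 0.78 [-16.008 -16.882 -15.478]
jig [279.7 260.1] 0.7 [-26.293 -27.167 -25.762]
jig_mouth [229.3 158.7] 0.74 [-14.607 -15.481 -14.077]
jig_stop [232.7 170.5] 0.7 [-15.637 -16.511 -15.107]
jig_stop [225.7 152.2] 0.69 [-12.753 -13.627 -12.222]
jig_keeper [236.1 190.8] 0.79 [-16.046 -16.92  -15.515]
top {'camera_matrix': array([[361.507,   0.   , 253.308],
       [  0.   , 361.507, 190.248],
   
[... 588 characters left out ...]
0.69 [-75.519 -75.95  -74.603]
jig [210.1 190.8] 0.76 [-89.313 -89.744 -88.397]
jig_mouth [189.1 191.5] 0.94 [-75.703 -76.134 -74.787]
jig_stop [186.  192.3] 0.63 [-71.992 -72.423 -71.076]
jig_keeper [229.3 193. ] 0.67 [-101.941 -102.372 -101.025]
{'time': 0.8, 'joints': array([ 92.46 ,   2.302,   4.859,  -0.001, -92.562, -19.119]), 'joint_velocities': array([-0.058,  0.036,  0.048,  0.004, -0.002, -0.006]), 'joint_efforts': array([  0.   , -36.789,  34.742,   6.933,  -0.001,  -0.   ]), 'ee_pos': array([0.172, 0.575, 0.245]), 'tool_rot': array([ -89.999,   -0.006, -106.659]), 'wrist_force': array([0.298, 0.625, 0.304]), 'torque': array([ 0.006, -0.056, -0.037]), 'opening': 0.999788941172773}
```

View images.

```bash
python3 - <<'E'
import cv2
for c in("side","top"):
    i=cv2.imread(f"pics/{c}0.png"); cv2.imwrite(f"pics/{c}0b.png",cv2.resize(i,(800,600),interpolation=cv2.INTER_CUBIC))
E
```

```text
(no output)
```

View pics/side0b.png

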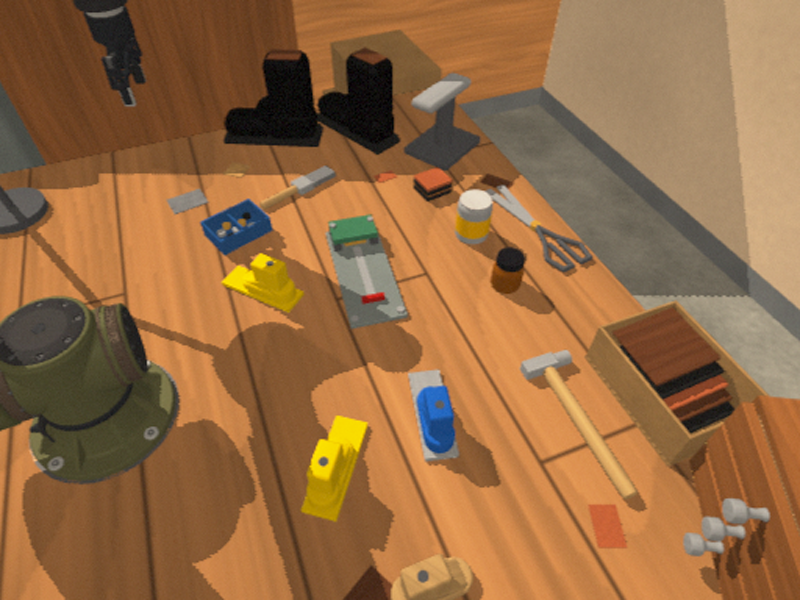

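View pics/top0b.png

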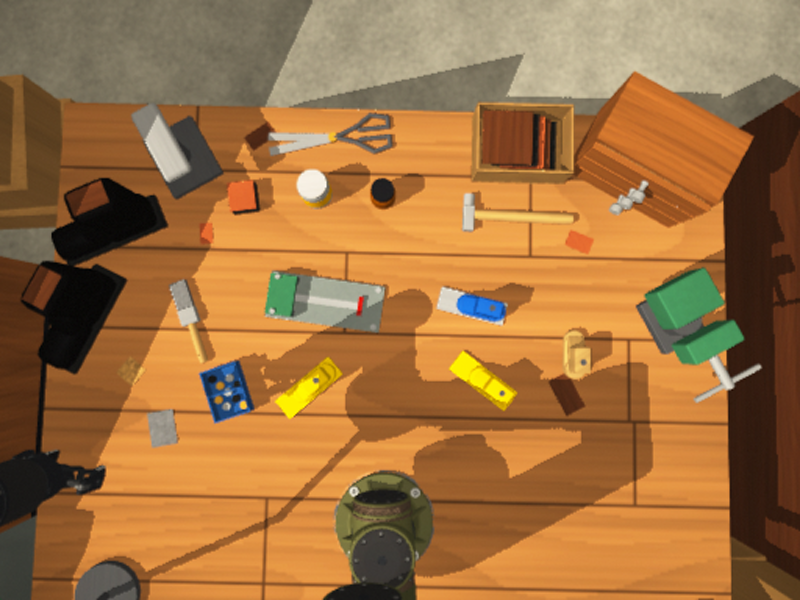

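```bash
cat > h.py <<'E'
from station import *
import cv2,numpy as np
from scipy.spatial.transform import Rotation as Ro
np.set_printoptions(precision=4,suppress=True)
def cal(c):
    k=get_calibration(c);return np.array(k["camera_matrix"]),Ro.from_euler("xyz",k["rotation"],degrees=True).as_matrix(),np.array(k["position"])
def cloud(c,d):
    K,R,t=cal(c);v,u=np.mgrid[:384,:512];P=np.stack([u,v,np.ones_like(u)],-1)@np.linalg.inv(K).T*d[...,None]
    return P@R.T+t
def proj(c,P):
    K,R,t=cal(c);q=(np.atleast_2d(P)-t)@R@K.T;return q[:,:2]/q[:,2:]
def onplane(c,uv,z):
    K,R,t=cal(c);r=R@np.linalg.inv(K)@[uv[0],uv[1],1];return t+r*(z-t[2])/r[2]
def snap(c,n):
    p,d=capture(c);cv2.imwrite(f"pics/{n}.png",cv2.cvtColor(p,cv2.COLOR_RGB2BGR));np.save(f"pics/{n}d.npy",d);return p,d
def crop(n,x0,y0,x1,y1,s,out):
    i=cv2.imread(f"pics/{n}.png")[y0:y1,x0:x1];cv2.imwrite(f"pics/{out}.png",cv2.resize(i,None,fx=s,fy=s,interpolation=cv2.INTER_CUBIC))
E
python3 - <<'E'
from h import *
for c in("side","top"):
    p=cv2.imread(f"pics/{c}0.png")[...,::-1];d=np.load(f"pics/{c}0d.npy");W=cloud(c,d)
    hsv=cv2.cvtColor(p,cv2.COLOR_RGB2HSV).astype(int);H,S,V=hsv[...,0],hsv[...,1],hsv[...,2]
    inb=(W[...,0]>.25)&(W[...,0]<.75)&(np.abs(W[...,1])<.5)
    print(c,"table z",np.median(W[...,2][inb]))
    near=lambda x,y,r:np.hypot(W[...,0]-x,W[...,1]-y)<r
    for n,m in dict(blue=(H>100)&(H<130)&(S>140),green=(H>60)&(H<90)&(S>80),red=((H<4)|(H>176))&(S>180)).items():
        m=(m&inb&(d>0)).astype(np.uint8)
        k,l,s,cc=cv2.connectedComponentsWithStats(m)
        for i in range(1,k):
            if s[i,4]>12: q=W[l==i];print(n,s[i],cc[i],q.mean(0),q.min(0),q.max(0))
E
```

```text
side table z -0.00033080612204805515
blue [137 128  37  35 562] [155.3577 143.9609] [0.303  0.3629 0.02  ] [ 0.2507  0.3067 -0.0012] [0.3576 0.4269 0.0397]
blue [267 247  24  43 748] [278.877  267.7821] [ 0.485  -0.2365  0.0626] [ 0.4637 -0.27    0.0124] [ 0.5127 -0.164   0.0921]
green [212 139  29  17 358] [225.6201 147.0363] [0.512  0.2385 0.04  ] [0.4643 0.2125 0.0273] [0.5576 0.2753 0.0455]
red [232 187  14   7  56] [238.6607 190.2679] [0.4929 0.0647 0.0182] [0.4716 0.0597 0.0082] [0.5119 0.071  0.0232]
top table z 0.0010207206891525988
blue [293 189  30  16 346] [307.3873 196.4364] [ 0.495  -0.2061  0.0626] [ 0.4697 -0.2629  0.0226] [ 0.5234 -0.1588  0.0962]
blue [128 232  34  31 470] [144.1362 246.4979] [0.3032 0.3739 0.0156] [ 0.2501  0.3104 -0.0025] [0.3568 0.4256 0.0437]
green [170 175  20  27 402] [179.9129 188.1766] [0.5153 0.2475 0.0423] [0.4693 0.2153 0.0053] [0.5637 0.2819 0.0505]
red [229 190   4  12  28] [230.0714 195.1429] [0.4956 0.0684 0.0224] [0.4742 0.0621 0.0155] [0.5144 0.0725 0.0287]
```

```bash
python3 - <<'E'
from h import *
crop("side0",200,125,270,215,6,"cs_jig");crop("side0",250,225,305,305,7,"cs_last")
a=cv2.imread("pics/cs_jig.png");b=cv2.imread("pics/cs_last.png");h=max(a.shape[0],b.shape[0])
f=lambda i:cv2.copyMakeBorder(i,0,h-i.shape[0],0,0,0)
o=np.hstack([f(a),f(b)]);print(o.shape);cv2.imwrite("pics/cs.png",cv2.resize(o,None,fx=.95,fy=.95))
crop("top0",160,165,330,220,4.7,"ct");
E
```

```text
(560, 805, 3)
```

View pics/cs.png

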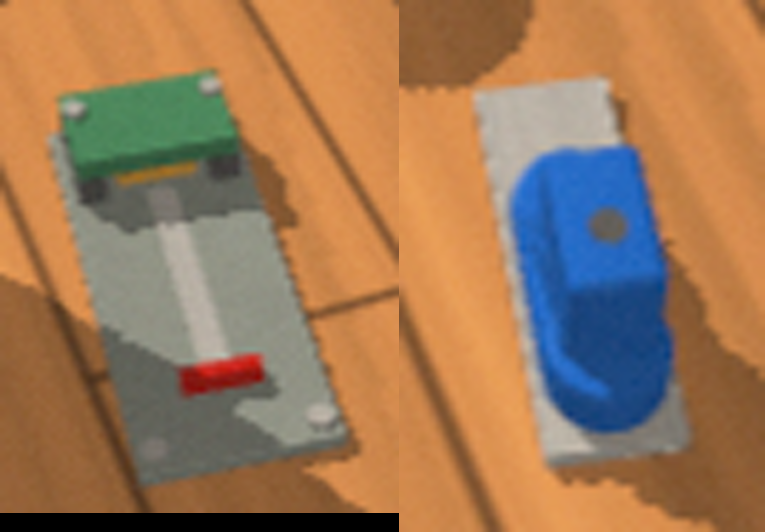

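View pics/ct.png

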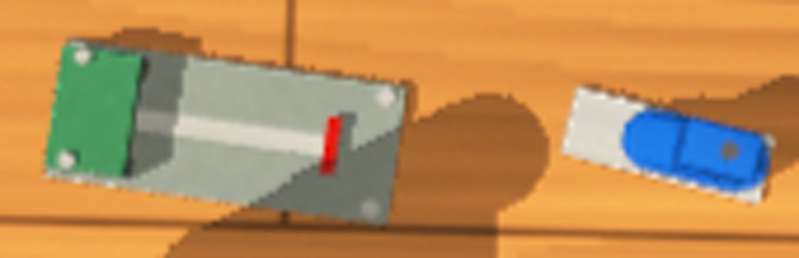

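```bash
cat > fit.py <<'E'
from h import *
from scipy.optimize import minimize
S=8
def masks(p):
    h=cv2.cvtColor(cv2.GaussianBlur(p,(0,0),.5),cv2.COLOR_RGB2HSV).astype(int);H,s=h[...,0],h[...,1]
    return s,H
def boxpts(lx,ly,z0,z1,cx=0):
    return np.array([[cx+a*lx/2,b*ly/2,z] for a in(-1,1) for b in(-1,1) for z in(z0,z1)])
def render(c,P,roi):
    x0,y0,x1,y1=roi;q=proj(c,P);q=((q+.5-[x0,y0])*S-.5)
    hull=cv2.convexHull(q.astype(np.float32)).reshape(-1,2)
    im=np.zeros(((y1-y0)*S,(x1-x0)*S),np.uint8);cv2.fillConvexPoly(im,np.round(hull*16).astype(np.int32),255,shift=4)
    return cv2.resize(im,(x1-x0,y1-y0),interpolation=cv2.INTER_AREA)/255.
def pose(th,P):
    x,y,a=th;c,s=np.cos(a),np.sin(a);return np.array([[c,-s,0],[s,c,0],[0,0,1]]) @ np.asarray(P).T + np.array([[x],[y],[0]])
def fit(box,th0,obs):
    # obs: list of (cam, roi, soft mask, weight)
    def cost(v,o=obs):
        th=np.array(v)*[.01,.01,.1]
        return sum((w*(render(c,pose(th,box).T,roi)-m)**2).sum() for c,roi,m,w in o)
    r=minimize(cost,np.array(th0)/[.01,.01,.1],method="Nelder-Mead",options=dict(xatol=1e-3,fatol=1e-3,maxiter=600,initial_simplex=None))
    return r.x*[.01,.01,.1],r.fun
E
cat > runfit.py <<'E'
from fit import *
im={c:cv2.imread(f"pics/{c}0.png")[...,::-1].copy() for c in("side","top")}
def prep(c,roi,kind):
    x0,y0,x1,y1=roi;s,H=masks(im[c]);s=s[y0:y1,x0:x1];H=H[y0:y1,x0:x1]
    col={"jig":((H>55)&(H<95)&(s>90)),"last":((H>100)&(H<130)&(s>120))}[kind]
    red=((H<4)|(H>176))&(s>185)
    col=cv2.dilate(col.astype(np.uint8),np.ones((2,2)))>0 if kind=="last" else col
    m=(((s<105)|col|(red if kind=="jig" else False))).astype(float)
    w=(~col).astype(float)
    return c,roi,m,w
rois=dict(jig=dict(side=(200,120,280,220),top=(162,165,252,220)),last=dict(side=(250,225,312,305),top=(272,175,332,218)))
g=dict(jig=(boxpts(.27,.11,0,.01),(.5,.14,1.69)),last=(boxpts(.16,.054,0,.010),(.49,-.21,1.8)))
for k,(b,t0) in g.items():
    obs=[prep(c,rois[k][c],k) for c in("side","top")]
    for o in obs: 
        th,f=fit(b,t0,[o]);print(k,o[0],th,np.degrees(th[2]),f)
    th,f=fit(b,t0,obs);print(k,"both",th,np.degrees(th[2]),f)
    for c,roi,m,w in obs:
        cv2.imwrite(f"pics/m_{k}_{c}.png",cv2.resize(np.hstack([m*255*np.where(w>0,1,.5),render(c,pose(th,b).T,roi)*255]).astype(np.uint8),None,fx=4,fy=4,interpolation=0))
E
python3 runfit.py; python3 - <<'E'
import cv2,numpy as np
L=[cv2.imread(f"pics/m_{k}_{c}.png") for k in("jig","last") for c in("side","top")]
w=max(i.shape[1] for i in L);o=np.vstack([cv2.copyMakeBorder(i,0,4,0,w-i.shape[1],cv2.BORDER_CONSTANT,value=(0,0,255)) for i in L])
f=600/o.shape[0];cv2.imwrite("pics/mall.png",cv2.resize(o,None,fx=f,fy=f))
E
```

```text
jig side [0.5027 0.1509 1.4535] 83.28071721328124 174.94297577854672
jig top [0.5043 0.152  1.4555] 83.39289937765024 39.915816993464055
jig both [0.5035 0.1517 1.4523] 83.2100918069007 231.50988081507114
last side [ 0.5002 -0.1957  1.3388] 76.70999228444755 21.78017685505575
last top [ 0.5019 -0.1941  1.3371] 76.61041058160912 13.891534025374854
last both [ 0.5008 -0.1953  1.3394] 76.74480340527035 49.36855055747789
```

View pics/mall.png

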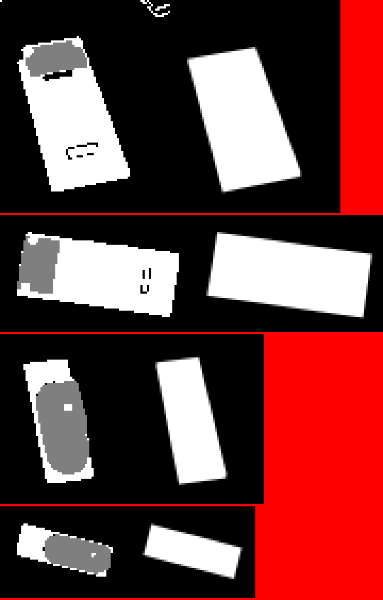

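```bash
cat > kfit.py <<'E'
from fit import *
from scipy.optimize import minimize_scalar
J=np.array([.5035,.1517,np.radians(83.21)])
for c,roi in (("side",(225,180,255,202)),("top",(220,182,240,208))):
    p=cv2.imread(f"pics/{c}0.png")[...,::-1].astype(float);x0,y0,x1,y1=roi;q=p[y0:y1,x0:x1]
    red=(q[...,0]-q[...,1:].max(-1))/np.maximum(q.max(-1),1); m=np.clip((red-.1)/.6,0,1)
    h=cv2.cvtColor(q.astype(np.uint8),cv2.COLOR_RGB2HSV);
    wood=(h[...,1]>100)&(h[...,0]>5)&(h[...,0]<25); m[wood]=0
    b=boxpts(.010,.044,.010,.022)
    def cost(v): return ((render(c,pose(J,b+[v[0]/1e3,v[1]/1e3,0]).T,roi)-m)**2).sum()
    best=min(((cost((sx,sy)),sx,sy) for sx in np.arange(-88,-62,.5) for sy in np.arange(-5,5.1,1)))
    print(c,best,"shift",best[1]+76)
E
python3 kfit.py
```

```text
side (np.float64(1.0591855849926437), np.float64(-85.5), np.float64(1.0)) shift -9.5
top (np.float64(0.8317970278801199), np.float64(-83.0), np.float64(-1.0)) shift -7.0
```

```bash
cat >> h.py <<'E'
J=(np.array([.5035,.1517]),np.radians(83.21))
def Rz(a): return Ro.from_euler("z",a)
E
python3 - <<'E'
from h import *
print(onplane("top",[314.3,197.3],.075),onplane("side",[279.1,258.4],.075))
a=76.74; g=np.array([.5008,-.1953])+Rz(np.radians(a)).apply([-.03,0,0])[:2];print(g)
o=[-90,0,a+90]
claw.grip(1.0,90)
manip.move_to([g[0],g[1],.19],o)
manip.move_straight([g[0],g[1],.11],vel=.1)
s=telemetry.state();print(s["time"],s["ee_pos"],s["tool_rot"],s["joints"])
p,d=snap("side","s1");crop("s1",235,190,325,290,6,"s1c")
E
```

```text
[ 0.4917 -0.2288  0.075 ] [ 0.4924 -0.2202  0.075 ]
[ 0.4939 -0.2245]
4.9917 [ 0.4943 -0.2247  0.1109] [-89.9873   0.0719 166.7474] [ -3.2092  -5.0003 -16.371    0.0255 -78.5607 -10.0485]
```

View pics/s1c.png

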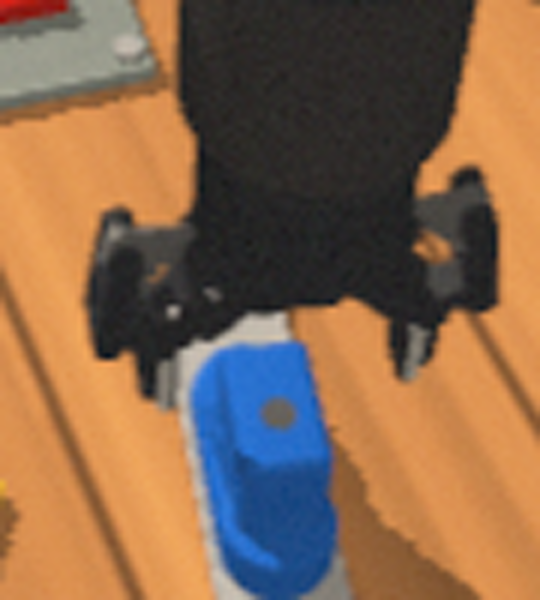

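```bash
python3 - <<'E'
from h import *
print(proj("side",[[.4943,-.2247,.097],[.4943,-.2247,.11],[.4943,-.2247,.09],[.4939,-.2245,.075]]))
p,d=snap("top","t1");crop("t1",262,160,352,230,8,"t1c")
print(proj("top",[[.4943,-.2247,.11],[.4943,-.2247,.09]]))
E
```

```text
[[281.1915 254.8006]
 [281.5379 251.8096]
 [281.0083 256.3817]
 [280.4337 259.6877]]
[[314.8666 195.9535]
 [313.8591 196.2915]]
```

View pics/t1c.png

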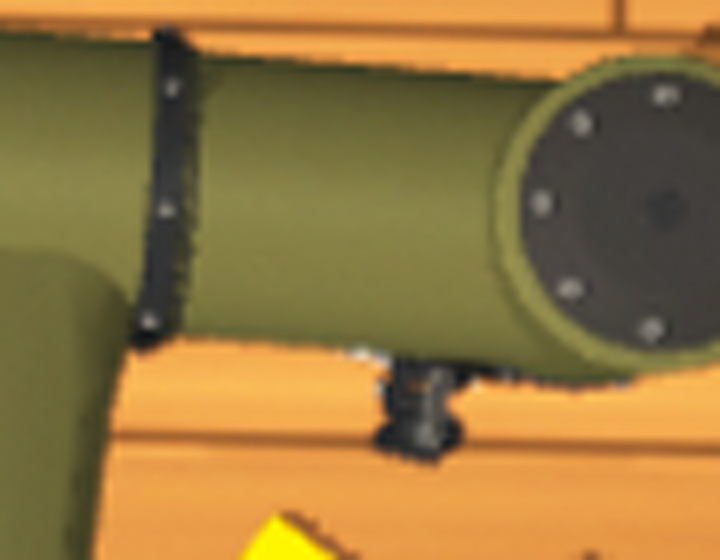

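```bash
python3 - <<'E'
from h import *
x,y=.4939,-.2245
print(manip.move_straight([x,y,.074],vel=.05,stop_force=8))
claw.grip(0.0,90)
s=telemetry.state();print(s["time"],s["ee_pos"],s["opening"],s["wrist_force"])
print(manip.move_straight([x,y,.124],vel=.05))
manip.wait(.3)
s=telemetry.state();print(s["time"],s["ee_pos"],s["tool_rot"],s["opening"],s["wrist_force"],s["torque"])
p,d=snap("side","s2");crop("s2",235,190,325,290,6,"s2c")
E
```

```text
False
6.475 [ 0.494  -0.2245  0.0745] 0.4064308818745329 [-0.9294  0.6904  3.1411]
False
7.925 [ 0.4938 -0.2245  0.1238] [-89.9955  -0.0185 166.7414] 0.40648473131374935 [-0.0597  0.4214 -5.4112] [-0.0517  0.0289 -0.0497]
```

View pics/s2c.png

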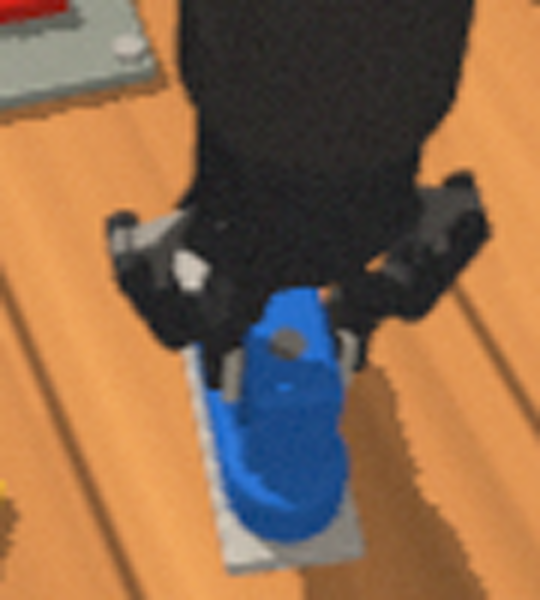

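```bash
cat >> h.py <<'E'
TV=np.array([-.110,0,.0745])
def tcp(toex,toez,th,dy=0.0,yaw=83.21):
    Rj=Ro.from_euler("z",yaw,degrees=True)
    R=Rj*Ro.from_euler("y",th)
    p=np.array([J[0][0],J[0][1],.01])+Rj.apply([toex,dy,toez])+R.apply(TV)
    return p,(R*Ro.from_euler("z",90,degrees=True)*Ro.from_euler("x",-90,degrees=True)).as_euler("xyz",degrees=True)
def inv(s,yaw=83.21):
    R=Ro.from_euler("xyz",s["tool_rot"],degrees=True)*(Ro.from_euler("z",90,degrees=True)*Ro.from_euler("x",-90,degrees=True)).inv()
    Rj=Ro.from_euler("z",yaw,degrees=True)
    t=Rj.inv().apply(s["ee_pos"]-R.apply(TV)-np.array([J[0][0],J[0][1],.01]))
    return t*1e3,(Rj.inv()*R).as_euler("zyx")
def rep():
    s=telemetry.state();f=Ro.from_euler("z",83.21,degrees=True).inv().apply(s["wrist_force"])
    print("t",round(s["time"],2),"toe mm",*inv(s),"F jig",f,"M",s["torque"],"op",round(s["opening"],3));return s
E
python3 - <<'E'
from h import *
manip.move_straight([.4938,-.2245,.19],vel=.15)
p,o=tcp(.045,.06,.13);print(p,o)
manip.move_to(p,o)
p,o=tcp(.045,.02,.13)
manip.move_straight(p,o,vel=.08);manip.wait(.2)
rep()
snap("side","s3");crop("s3",195,110,275,210,6,"s3c")
snap("top","t3");crop("t3",160,155,280,225,6.6,"t3c")
E
```

```text
[0.4971 0.0977 0.1581] [-82.5515   0.     173.21  ]
t 10.65 toe mm [45.2945 -0.3362 20.688 ] [ 0.0001  0.1294 -0.0009] F jig [-0.3263  0.587  -6.2203] M [ 0.5785 -0.0766  0.0197] op 0.404
```

View pics/s3c.png

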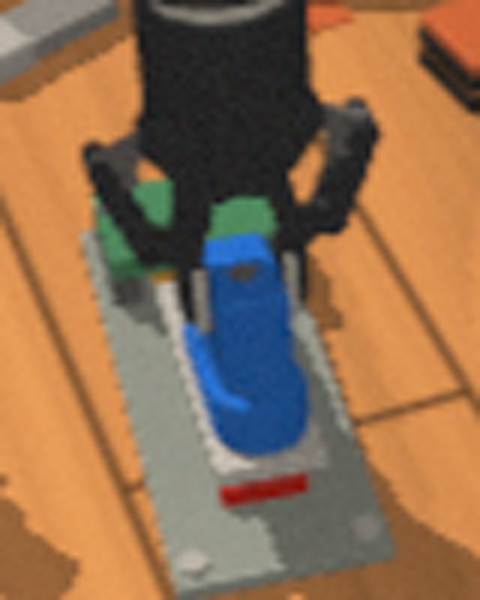

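View pics/t3c.png

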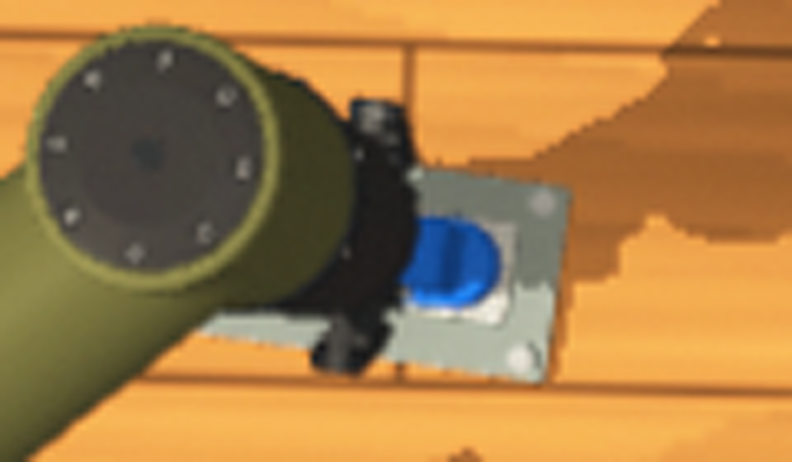

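```bash
cat > ov.py <<'E'
from h import *
import sys
def overlay(c,n,toe,th,roi,s,out,dy=0):
    i=cv2.imread(f"pics/{n}.png");x0,y0,x1,y1=roi
    i=cv2.resize(i[y0:y1,x0:x1],None,fx=s,fy=s,interpolation=cv2.INTER_CUBIC)
    Rj=Rz(J[1]);R=Rj*Ro.from_euler("y",th)
    o=np.r_[J[0],.01]+Rj.apply(np.array(toe)/1e3)-R.apply([.08,0,0])
    for z in(0,.01):
        P=o+R.apply(np.array([[.08,.027,z],[.08,-.027,z],[-.08,-.027,z],[-.08,.027,z]]))
        q=((proj(c,P)+.5-[x0,y0])*s-.5)
        cv2.polylines(i,[np.round(q).astype(int)],True,(255,0,255),1)
    cv2.imwrite(f"pics/{out}.png",i)
E
python3 - <<'E'
from ov import *
t,e=inv(telemetry.state())
overlay("side","s3",t,e[1],(195,110,275,210),6,"s3o")
overlay("top","t3",t,e[1],(160,155,280,225),6.6,"t3o")
a=cv2.imread("pics/s3o.png");b=cv2.imread("pics/t3o.png")[:, 330:650]
b=cv2.copyMakeBorder(b,0,a.shape[0]-b.shape[0],0,0,0);cv2.imwrite("pics/o3.png",np.hstack([a,b]))
E
```

```text
(no output)
```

View pics/o3.png

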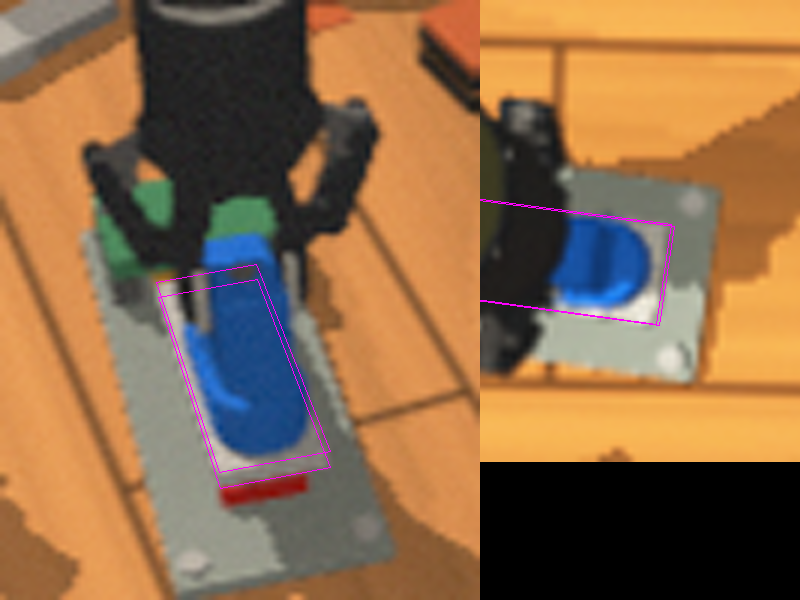

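```bash
python3 - <<'E'
from h import *
p,o=tcp(.050,.0025,.13)
print(manip.move_straight(p,o,vel=.05,stop_force=6));manip.wait(.2);rep()
p,o=tcp(.068,.0025,.13)
print(manip.move_straight(p,o,vel=.04,stop_force=5));manip.wait(.2);rep()
p,o=tcp(.092,.0025,.13)
print(manip.move_straight(p,o,vel=.012,stop_force=3));rep();manip.wait(.2);rep()
E
```

```text
False
t 11.47 toe mm [50.0835 -0.1759  2.8394] [ 0.      0.1298 -0.0004] F jig [-0.094  -0.8919 -6.0223] M [ 0.6173 -0.1348 -0.0048] op 0.408
False
t 12.27 toe mm [67.8381 -0.0128  2.501 ] [-0.0002  0.1301  0.    ] F jig [-0.3244 -0.7199 -6.4032] M [ 0.6173 -0.1009  0.072 ] op 0.406
True
t 13.18 toe mm [75.0709  1.1394  0.7729] [-0.0005  0.1318  0.003 ] F jig [-0.3203  0.013  -6.2874] M [ 0.6007 -0.033   0.0095] op 0.407
t 13.38 toe mm [74.7441  1.7128 -0.3146] [-0.0006  0.1323  0.0044] F jig [-0.4511 -0.4205 -3.6639] M [ 0.6581 -0.1802  0.031 ] op 0.406
```

```bash
python3 - <<'E'
from h import *
manip.wait(.2);rep()
p,o=tcp(.070,.0025,.13)
print(manip.move_straight(p,o,vel=.03));manip.wait(.3);rep()
for x in(.074,.076,.078,.080):
    p,o=tcp(x,.0025,.13)
    r=manip.move_straight(p,o,vel=.02,stop_force=8);manip.wait(.15);print(r);rep()
E
```

```text
t 13.57 toe mm [74.7377  1.7095 -0.2988] [-0.0006  0.1323  0.0044] F jig [ 0.0652  0.0062 -3.8033] M [ 0.7408 -0.24   -0.056 ] op 0.41
False
t 14.22 toe mm [70.0112  0.1021  2.3576] [0.     0.1301 0.0002] F jig [-1.0357 -0.5195 -4.7539] M [ 0.5757 -0.1095 -0.0124] op 0.408
False
t 14.72 toe mm [73.9879  0.0183  2.5043] [0.   0.13 0.  ] F jig [-0.355  -0.2719 -5.3122] M [ 0.5484 -0.0491 -0.0172] op 0.402
False
t 15.12 toe mm [75.4358 -0.0125  2.5601] [-0.0002  0.1309  0.0001] F jig [-3.5964 -0.0821 -3.0999] M [-0.8278  0.2564  0.0743] op 0.403
False
t 15.52 toe mm [77.2137  0.0047  2.5585] [-0.0003  0.1313  0.0003] F jig [-5.2898 -0.0983 -2.7103] M [-1.4225  0.4041  0.0651] op 0.409
False
t 15.92 toe mm [78.7934 -0.0287  2.6246] [-0.0004  0.132   0.0003] F jig [-6.9589  1.1205 -2.0935] M [-1.8781  0.4743  0.0454] op 0.405
```

```bash
python3 - <<'E'
from h import *
for x in(.0825,.0842):
    p,o=tcp(x,.0022,.13)
    r=manip.move_straight(p,o,vel=.02,stop_force=10);manip.wait(.2);print(r);rep()
snap("side","s4")
t,e=inv(telemetry.state())
from ov import overlay
overlay("side","s4",t,e[1],(195,110,275,210),6,"s4o")
E
```

```text
False
t 16.39 toe mm [80.8062 -0.045   2.4966] [-0.0005  0.1329  0.0003] F jig [-8.2146  1.3945 -0.4332] M [-2.4148  0.7157  0.0563] op 0.405
False
t 16.84 toe mm [82.1418 -0.0578  2.5249] [-0.0007  0.1335  0.0004] F jig [-9.6412  2.075   0.1758] M [-2.8039  0.9087  0.0587] op 0.403
```

View pics/s4o.png

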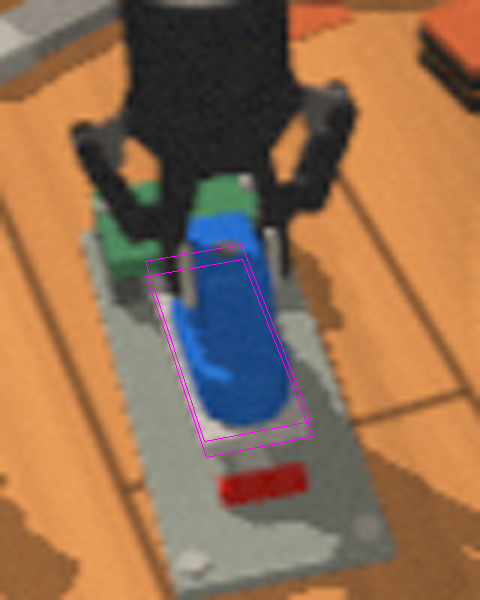

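```bash
python3 - <<'E'
from h import *
for th,x,z in((.09,.0848,.0020),(.065,.0852,.0018),(.045,.0854,.0015)):
    p,o=tcp(x,z,th)
    r=manip.move_straight(p,o,vel=.02,stop_force=10);manip.wait(.15);print(r);rep()
    if r: break
snap("side","s5")
t,e=inv(telemetry.state())
from ov import overlay
overlay("side","s5",t,e[1],(195,110,275,210),6,"s5o")
E
```

```text
False
t 17.45 toe mm [82.6832 -0.0872  2.4276] [-0.0006  0.0934  0.0003] F jig [-9.9659  0.2644 -0.3257] M [-2.8826  0.9573  0.0656] op 0.403
False
t 17.92 toe mm [83.0444 -0.134   2.1804] [-0.0006  0.0685  0.0002] F jig [-9.9239  1.3589  0.1665] M [-3.0156  0.9272  0.0711] op 0.408
False
t 18.36 toe mm [83.2337 -0.1413  1.7979] [-0.0006  0.0486  0.0002] F jig [-9.6828  1.4725 -1.1299] M [-3.1006  0.8211  0.1319] op 0.401
```

View pics/s5o.png

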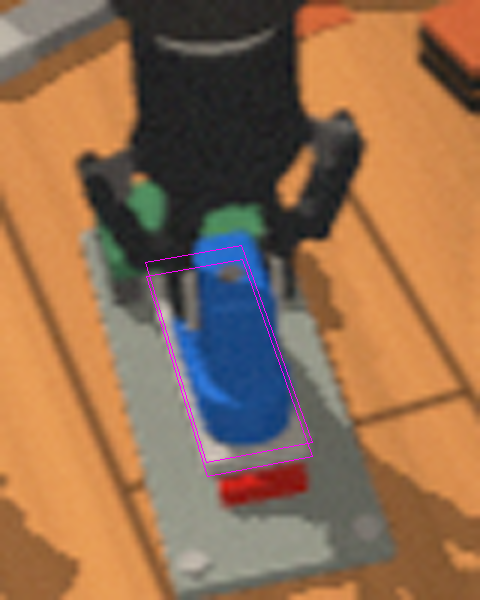

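```bash
python3 - <<'E'
from h import *
for th,x,z in((.03,.0855,.0013),(.015,.0855,.001),(.003,.0855,.0006),(-.004,.0855,0.000)):
    p,o=tcp(x,z,th)
    r=manip.move_straight(p,o,vel=.015,stop_force=9);manip.wait(.15);print(r);rep()
    if r: break
snap("side","s6")
t,e=inv(telemetry.state())
from ov import overlay
overlay("side","s6",t,e[1],(195,110,275,210),6,"s6o")
E
```

```text
False
t 18.85 toe mm [83.3555 -0.1606  1.5723] [-0.0006  0.0336  0.0002] F jig [-9.0726  1.3893 -0.4434] M [-3.0845  0.8686  0.1105] op 0.407
False
t 19.3 toe mm [83.406  -0.1462  1.2771] [-0.0005  0.0185  0.0001] F jig [-9.5685  0.4241 -0.4936] M [-3.1484  0.8095  0.1443] op 0.411
False
t 19.73 toe mm [83.4109 -0.2047  0.8902] [-0.0005  0.0065  0.    ] F jig [-10.4738   0.9149  -0.1253] M [-3.1641  0.8269  0.0831] op 0.408
False
t 20.12 toe mm [83.4224 -0.265   0.282 ] [-0.0005 -0.0005 -0.0001] F jig [-9.3707  0.6696 -0.0842] M [-3.2028  0.7076  0.1211] op 0.406
```

View pics/s6o.png

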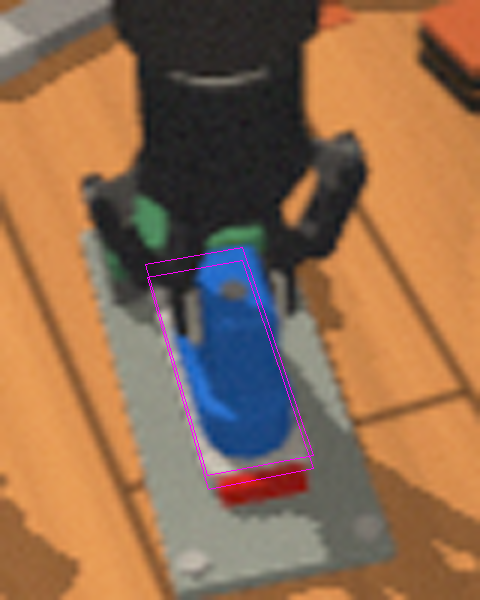

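```bash
python3 - <<'E'
from h import *
for th,x,z in((-.012,.0855,-.0004),(-.02,.0855,-.0008)):
    p,o=tcp(x,z,th)
    r=manip.move_straight(p,o,vel=.015,stop_force=6);manip.wait(.15);print(r);rep()
    if r: break
for x in (.0845,.0835,.0825,.0815,.0805):
    p,o=tcp(x,z,th)
    r=manip.move_straight(p,o,vel=.015,stop_force=9);manip.wait(.15);print(r);s=rep()
    if r: break
E
```

```text
False
t 20.57 toe mm [84.0449 -0.2841  1.0314] [ 0.0003 -0.0093 -0.0008] F jig [-6.8289  3.8527  4.1599] M [-2.845   1.8516  0.0991] op 0.406
False
t 20.98 toe mm [84.7221 -0.4749  1.9877] [ 0.0005 -0.0185 -0.0017] F jig [-5.3141  8.53   11.2703] M [-2.1927  3.0307 -0.0465] op 0.405
False
t 21.38 toe mm [84.4528 -0.6459  2.1297] [ 0.001  -0.0197 -0.0023] F jig [-3.9523  6.1662  9.4304] M [-1.5249  2.7487  0.0921] op 0.403
False
t 21.77 toe mm [84.0162 -0.7414  2.2229] [ 0.0015 -0.0206 -0.0028] F jig [-1.5587  6.62    8.5985] M [-0.9635  2.4892  0.2913] op 0.406
False
t 22.18 toe mm [83.4491 -0.8216  2.3127] [ 0.0019 -0.0212 -0.0032] F jig [-0.5593  6.6746  8.6489] M [-0.633   2.2294  0.3543] op 0.405
False
t 22.57 toe mm [82.6964 -0.9536  2.4071] [ 0.0019 -0.0217 -0.0035] F jig [1.0764 5.309  8.5906] M [-0.4291  2.0773  0.3283] op 0.406
False
t 22.98 toe mm [81.97   -1.1224  2.5333] [ 0.0018 -0.0223 -0.0038] F jig [0.9127 5.0957 8.0873] M [-0.1982  1.9112  0.2774] op 0.404
```

```bash
python3 - <<'E'
from h import *
snap("side","s7");snap("top","t7")
from ov import overlay
overlay("side","s7",[81,0,0],0,(205,130,270,215),7,"s7o")
crop("s7",205,130,270,215,7,"s7c")
overlay("top","t7",[81,0,0],0,(200,165,260,220),6,"t7o")
a=cv2.imread("pics/s7c.png");b=cv2.imread("pics/t7o.png");
b=cv2.copyMakeBorder(b,0,a.shape[0]-b.shape[0],0,0,0);o=np.hstack([a,b]);f=min(1,800/o.shape[1],600/o.shape[0]);cv2.imwrite("pics/o7.png",cv2.resize(o,None,fx=f,fy=f))
E
```

```text
(no output)
```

View pics/o7.png

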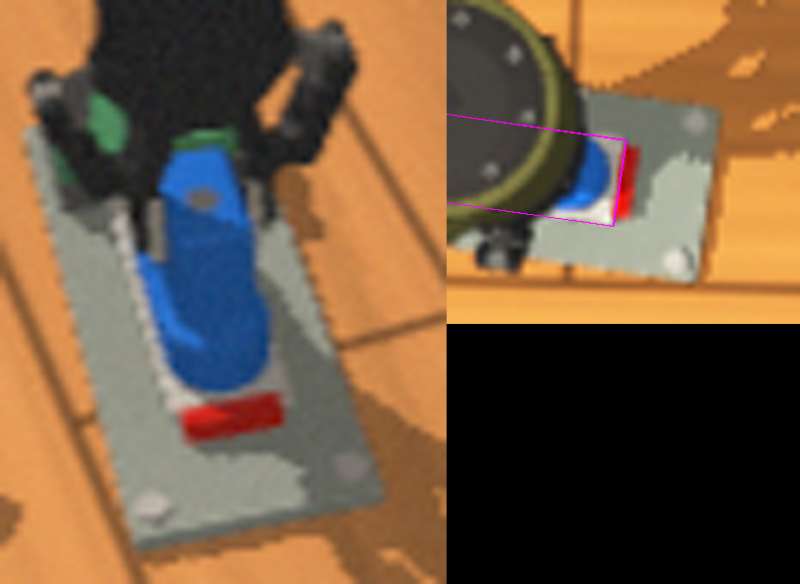

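```bash
python3 - <<'E'
from h import *
p,o=tcp(.0808,.0005,-.008)
manip.move_straight(p,o,vel=.015);manip.wait(.2);rep()
claw.grip(.6);rep()
claw.grip(1.0);manip.wait(.2);s=rep()
q=s["ee_pos"].copy()
manip.move_straight(q+[0,0,.09],vel=.1)
manip.move_straight([.40,-.05,.25],vel=.2)
rep()
snap("side","s8");snap("top","t8")
crop("s8",205,130,270,215,7,"s8c")
from ov import overlay
overlay("top","t8",[81,0,0],0,(160,165,260,220),5,"t8o");overlay("side","s8",[81,0,0],0,(205,130,270,215),5,"s8o")
E
```

```text
t 23.62 toe mm [81.1009 -0.7202  1.2145] [-0.0001 -0.0089 -0.0016] F jig [-2.4429 -1.592   0.1702] M [-0.6439 -0.6547 -0.2107] op 0.408
t 23.93 toe mm [81.0308  0.1517  0.4814] [ 0.0002 -0.0083  0.0002] F jig [0.6609 0.0975 0.3562] M [-0.0508  0.0169 -0.0106] op 0.6
t 24.57 toe mm [80.7992  0.0269  0.4847] [ 0.    -0.008  0.   ] F jig [0.0224 0.2219 0.0738] M [-0.0232  0.0007 -0.05  ] op 1.004
t 26.83 toe mm [-101.4771   79.0337  165.5661] [ 0.0005 -0.0077  0.0013] F jig [ 0.69    0.2878 -0.3286] M [-0.041   0.043  -0.0055] op 1.004
```

View pics/s8c.png

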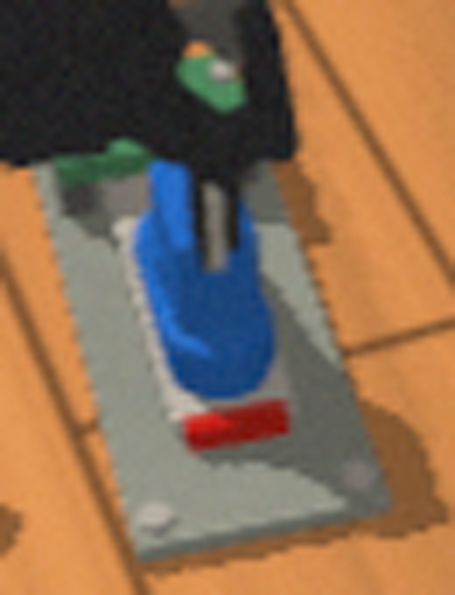

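View pics/t8o.png

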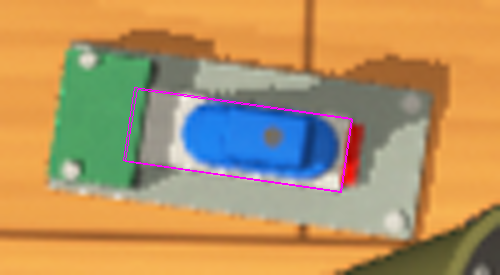

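View pics/s8o.png

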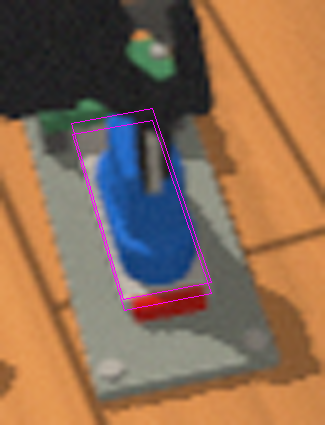

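```bash
python3 - <<'E'
from h import *
manip.move_to([.30,-.30,.30],[-90,0,150])
print(telemetry.state()["time"])
Ri=Rz(J[1]).inv()
for c in("side","top"):
    p,d=snap(c,c+"9");W=Ri.apply((cloud(c,d)-np.r_[J[0],.01]).reshape(-1,3)).reshape(384,512,3)*1e3
    h=cv2.cvtColor(p,cv2.COLOR_RGB2HSV).astype(int)
    m=(np.abs(W[...,0]+30)<20)&(np.abs(W[...,1])<14)&(W[...,2]>75)
    if m.sum()>10:
        A=np.c_[W[m][:,:2],np.ones(m.sum())];print(c,"ankle top",m.sum(),"z mean",W[m][:,2].mean(),"slopes",np.linalg.lstsq(A,W[m][:,2],rcond=None)[0])
    for n,xa,xb,ya,yb in(("heelstrip",-79,-74,-24,24),("tongue",44,62,-22,22),("bed",-60,40,35,50),("bed2",-60,40,-50,-35)):
        q=(W[...,0]>xa)&(W[...,0]<xb)&(W[...,1]>ya)&(W[...,1]<yb)&(h[...,1]<90)&(W[...,2]<30)
        print(c,n,q.sum(),np.median(W[q][:,2]) if q.any() else None)
crop("side9",205,130,270,215,7,"s9c")
im=cv2.imread("pics/side9.png");cv2.imwrite("pics/s9f.png",cv2.resize(im,(720,540)))
E
```

```text
28.0
side ankle top 86 z mean 89.67132667779083 slopes [ 0.0003  0.0221 89.674 ]
side heelstrip 15 10.246372283629132
side tongue 12 9.076369955815743
side bed 103 -0.7640297661997055
side bed2 106 -0.7998116716139061
top ankle top 98 z mean 90.21333927093838 slopes [ 0.0112 -0.011  90.5494]
top heelstrip 11 10.787936232203652
top tongue 60 10.483338042149079
top bed 112 0.09067652314932208
top bed2 109 0.5043241217301906
```

View pics/s9c.png

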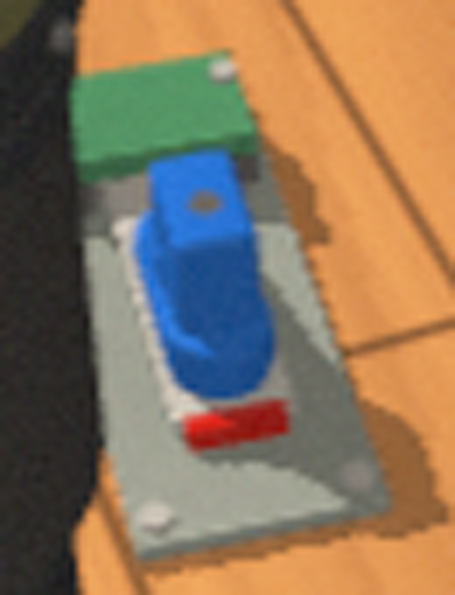

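View pics/s9f.png

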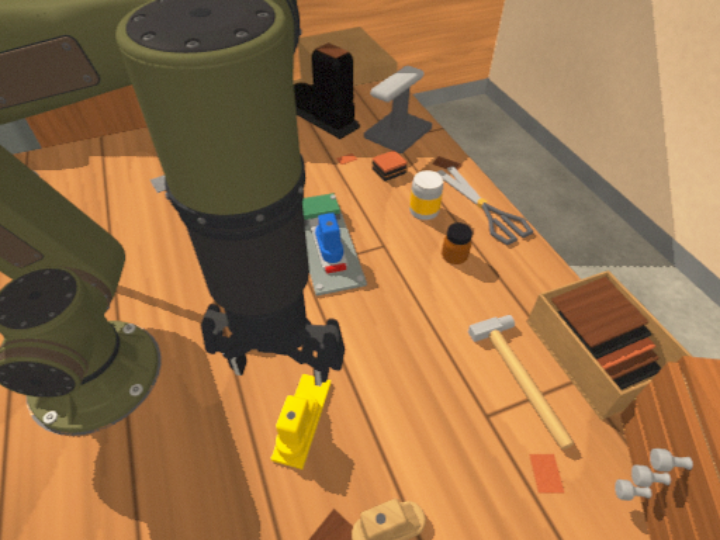

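```bash
python3 -c "
from station import *
job.finish_job();print(telemetry.state()['time'])"
```

```text
the job is handed in; nothing more can be done
the job is handed in; nothing more can be done
```

The blue last is in the jig, flat on the bed and locked between keeper and stop. I handed the job in at about 28 s, well under the 61 s limit; no verdict was given.

**What I did:** I gripped the last by its ankle block and brought it in with the toe 0.13 rad lower than the heel. I eased the tongue under the green block onto the sprung stop, with a peak push of about 10 N. I estimated the stop was then pressed back about 7 mm. Then I let the heel down behind the keeper, backed off until the hand felt no push along the jig, opened the gripper and moved clear.

**Last checks:**
- **Position:** In the top and side pictures the tongue is under the green block and the heel edge is against the fully visible red bar. The plate centre is at jig x of about +1 mm, inside the allowed range.
- **Flatness:** The depth readings put the plate top about 10–11 mm above the bed at both heel and tongue. The ankle top is about 90 mm up and level.
- **Other things:** The bystanders visible in the last side picture look unmoved. I compared them by eye only, and the arm hid the tin, the brush and one yellow look-alike.

**What did not go to plan:**
- **False stop:** The first slow push stopped early, before clear contact with the stop. The arm then sagged by 2–3 mm, and I set it back and repeated the push in small steps.
- **Seating force:** While seating the heel, the hand pressed about 15 N on the bed with up to 8.5 N sideways. I eased both off before letting go.

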